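# Slide a battery pack under the contact spring of its test cradle

### The arm

A 6-joint arm with a two-finger parallel gripper is mounted at the origin on the work surface. World frame = base frame: x ahead of the robot, y to its left, z up, the work surface at z = 0. Lengths are in m, angles in rad, forces in N, time in s.
With the tool pointing down it reaches from about 0.35 to 0.975 m from the base axis. Payload 4.9 kg.
Tool frame: the origin (TCP) lies at the very end of the fingers, on their centre line; the grasp point (between the pads) lies 19 mm behind it; z points along the fingers, y is the line along which they close (so a half turn about z gives the same grasp; the last joint's range is limited). The gripper opens to 85 mm and grips with 20 to 120 N. Pads are 22 mm wide; open, the fingers measure 114 mm over their backs; the gripper's body (76 mm by 85 mm) begins 54 mm behind the grasp point. The pads swing forward as they close: fully open they stand 13 mm farther back than shut.
Start: joints at [-0.119, 0.053, 1.613, -0, 1.476, -0.119], TCP at [0.625, 0, 0.231] pointing down, gripper open.
Joint ranges: [-3.01, 3.01], [-1.01, 2.22], [0.06, 2.58], [-1.02, 4.17], [0.09, 2.62], [-3.14, 3.14]. Speed limits (rad/s): [2.57, 2.57, 3.14, 3.14, 3.14, 3.14].

### API

Orientations are given as a rotation vector (axis times angle).
In Python, from station import ctrl, imaging gives the robot as it stands.
- The arm moves only by the tool play_rows, never from a script. Its argument "series" is a list of rows, each a list of 3 entries, a list of its own where there are three numbers: the opening, from 0 (shut) to 1 (fully open), then the shift along the tool's x, y, z each as a share of 0.05 m, from -1 to 1, then the turn, a rotation vector about the tool's x, y, z each as a share of 8 degrees, from -1 to 1. In form: [[grip, [dx, dy, dz], [ax, ay, az]], ...]. A call has 1 to 8 rows; each row shifts and turns the commanded pose from where the row before left it, along the tool's axes as they then stand; what a row does not reach is not made up. A row lasts 1/8 s, in which the tool goes at most 62.5 mm and 10.7 degrees, less where a joint would pass 70% of its speed; a pose out of reach is approached as far as the arm can. A call with a number of a shift or a turn outside -1 to 1 is refused whole. A call with a gripper value outside its range is refused whole. The fingers move at their own pace and stop on an object; "force" is the grip in N (left out, the last holds). Time passes only in rows, so rows that do not move let the fingers close. It gives the time, the measured TCP pose, the force, the opening and the grip force at its end, in the units of the state.
- ctrl.get_obs(): the state, without advancing time (a new reading comes with each control period).
- imaging.get_image(name): name is "scene" or "side" or "wrist"; returns a dict with "color" (420x560x3 uint8, blue, green, red), "fx", "fy", "cx", "cy" (pixels), "extrinsics" (4x4, takes a point from world to camera coordinates); the wrist camera has in their place "hand_eye" (4x4, takes a point from camera to tool coordinates, whose origin is the TCP and whose axes are the flange's). Camera axes: x right, y down, z forward; pixel columns grow to the right and rows downward; lengths in m; the calibration is good to about 2 mm. A picture is of the moment at which its call begins: read the wrist's pose just before it. There is no depth.
- ctrl.finish_job(): hands the job in; it is judged then, once.
The state is a dict: "t": time; "q": joint angles; "dq": joint speeds; "effort": joint torques, N m; "tool_pos": TCP position; "tool_rot": TCP orientation; "contact_force": force on the tool from outside, world axes, zero at the start; "wrist_torque": the same for the moment, N m; "opening": finger opening in m; "grip_force": force on a finger pad.
Only numpy, scipy, OpenCV 4.12 (cv2) and the standard library are available. Lean on these libraries where they do the work, as an engineer would, in place of code of your own. Each camera call takes 0.05 s, during which the arm holds its last target. There are 200 camera calls.

### The job

Load the battery pack into the test cradle: with the fingertips press it down hard against the sprung lift plate and, keeping it pressed down, slide it along the channel under the bridge and its leaf spring until it is fully home against the end wall and the lift plate has sprung up behind it; then let go and move clear. Only press and push the pack, never lift it; keep the fingers off the leaf spring and leave the other things on the bench where they are.

Things in the scene. Friction and masses are not known exactly. Their poses are not given: they have to be found in the camera images.
- cradle: Test cradle fixed to the bench; place and heading vary. Grey, low, open-topped, 234 x 80 mm. Origin: its centre, on the bench; x = slide direction (to the end wall), z up. The channel is 68 mm wide, its floor 14 mm and its side-wall tops 28 mm above the bench; its entry end (x = -117 mm) is open. The bridge and end wall are given below; all x values there are in this frame.
- bridge (a point): Middle of the underside of the bridge across the channel, 30.5 mm above the bench. The bridge runs from x = 30 to 44 mm of the cradle's frame (this point: x = 37 mm), top 46 mm above the bench. The pack passes below it only when pressed fully down on the channel floor (2.5 mm to spare).
- end_wall (a point): Middle of the end wall's inner face at channel-floor height (x = 109 mm of the cradle's frame, 14 mm above the bench). The wall's top is 34 mm above the bench. Fully home, the pack's nose touches it.
- pack: Flat black battery pack, 130 (x) x 64 (y) x 14 mm, about 0.25 kg, loose. Origin: centre of its underside; x along the cradle's x. It starts in the channel's entry half on the raised lift plate: underside 22 mm, top 36 mm above the bench, nose 3 to 11 mm short of the bridge. Home: origin at x = 44 mm of the cradle's frame, underside 14 mm, top 28 mm above the bench, flat on the floor.
- rib (a point): Foot of the rear face of the cross rib (thumb ledge) on the pack's top: 23 mm behind the pack's centre, 14 mm above its underside. Rib 6 mm thick, 50 mm wide, 10 mm high. The flat top behind it, 42 mm long to the tail, is where to press (15 N keeps it down); the fingertip then pushes the rib. At home the rib is 3 mm short of the bridge.
- lift_plate (a joint): Sprung plate, 70 x 36 mm, in the channel floor from x = -99 to -29 mm. In m: 0 = up (8 mm above the floor), 0.008 = pressed level with it. It pushes up with 7 N when up, 12.6 N when level (some 10 N from the finger besides the pack's weight). If the press is eased with the tail over it, the tail springs up and jams. It springs up once the tail has passed, 8 mm before home.
- leaf (a joint): Steel leaf spring (drag spring), 34 mm wide, sloping down and forward from the bridge (x = 44 mm, 34 mm above the bench) to its tip at x = 87 mm. In rad: 0 = down (tip about 24 mm above the bench), about 0.09 with the pack below it, larger = lifted more. It presses on the pack with about 5 N. Do not touch it.
- leaf_tip (a point): The point under the leaf spring's tip.
- screwdriver: red-handled screwdriver, 170 mm long, lying beside the cradle; loose bystander, origin at the centre of its underside
- tape: upright-axis roll of yellow tape, 92 mm across, 40 mm high, beside the cradle; loose bystander, origin at the centre of its underside
- meter: orange multimeter, 150 x 78 x 40 mm; loose bystander, origin at the centre of its underside
- spool: white solder spool, 60 mm across, 44 mm high; loose bystander, origin at the centre of its underside
- flux: small amber flux jar, 44 mm across, 45 mm high; loose bystander, origin at the centre of its underside
- cell_tray: grey open tray, 110 x 85 x 30 mm; loose bystander, origin at the centre of its underside
- board: bare green circuit board, 90 x 60 x 4 mm; loose bystander, origin at the centre of its underside
Things that resemble listed ones, but are neither listed nor needed, are in the scene too. What is shaped like the pack but orange or turquoise is not meant.

How it is judged:
On the way, in this order (a step that is already met when the one before it is completed fails the run):
1. the pack is pressed down onto the lift plate at the entry, before it is under the spring (value of joint lift_plate above 0.0055 m and x of pack in the frame of cradle below 0 m), for 0.05 s.
2. the pack's nose is under the leaf spring while the lift plate is still held down (value of joint leaf above 0.04 rad and x of pack in the frame of cradle above 0 m and value of joint lift_plate above 0.004 m), for 0.05 s.
At the end, for the whole second after the job is handed in: The pack lies flat on the channel floor (within 3 mm of height, 0.05 rad of level), its nose within 4 mm of the end wall, under the lifted leaf spring, at rest, and the lift plate is up behind it (within 2 mm of its top) (x of pack in the frame of cradle between 0.04 and 0.048 m and z of pack in the frame of cradle between 0.011 and 0.0165 m and angle between pack's own z axis and vertical below 0.05 rad and value of joint leaf above 0.05 rad and value of joint lift_plate below 0.002 m and linear speed of pack below 0.01 m/s); the robot touches nothing.
It fails at once if the pack is lifted or carried (z of pack in the frame of cradle above 0.032 m).
It fails at once if the pack is tipped up (angle between pack's own z axis and vertical above 0.3 rad).
It fails at once if the leaf spring is touched by the robot (contact force between any of the fingers, the arm and leaf above 1 N).
It fails at once if a bystander is disturbed (moved more than 20 mm) (distance of any of screwdriver, tape, meter, spool, flux, cell_tray, board from where it was at the start of the episode above 0.02 m).
It also fails if it takes over 40 s, if anything falls off the work surface, if the arm or the gripper's body presses on something with over 40 N, if the wrist force passes 120 N, or if a joint passes its speed limit or range.

## Working session

There is one attempt and no reset: what is moved stays moved. The work goes in short steps, Python scripts to look and compute and a tool call to move; the robot and the scene stay as the last step left them, time stands still between calls to the robot, and variables do not carry over. Pictures are saved under pics/ and viewed, at most 10 in all, crops included, and the job is handed in when it is done.

Besides the shell and the picture viewer there is one more tool, called after "Emit:" in YAML: its name, and indented under it one key for each argument. play_rows: Moves the arm, as the interface text tells. Shift numbers are shares of 0.05 m and turn numbers shares of 8 degrees, none past 1 either way. Its arguments: {"type":"object","properties":{"series":{"type":"array"},"force":{"type":"number"}},"required":["series"]}

```bash
mkdir -p pics; cat > h.py <<'E'
import numpy as np, cv2
from scipy.spatial.transform import Rotation as R
from station import ctrl, imaging
def shot(n,f=None):
    o=ctrl.get_obs(); d=imaging.get_image(n)
    K=np.array([[d['fx'],0,d['cx']],[0,d['fy'],d['cy']],[0,0,1.]])
    if n=='wrist':
        T=np.eye(4);T[:3,:3]=R.from_rotvec(o['tool_rot']).as_matrix();T[:3,3]=o['tool_pos']
        W=T@np.array(d['hand_eye'])
    else: W=np.linalg.inv(np.array(d['extrinsics']))
    if f: cv2.imwrite('pics/'+f,d['color']); np.savez('pics/'+f+'.npz',K=K,W=W)
    return d['color'],K,W
def load(f):
    z=np.load('pics/'+f+'.npz'); return cv2.imread('pics/'+f),z['K'],z['W']
def ray(K,W,p):
    r=W[:3,:3]@np.linalg.inv(K)@np.array([p[0],p[1],1.]); return W[:3,3],r/np.linalg.norm(r)
def plane(K,W,p,z):
    o,r=ray(K,W,p); return o+r*(z-o[2])/r[2]
def tri(views):
    A=np.zeros((3,3));b=np.zeros(3)
    for K,W,p in views:
        o,r=ray(K,W,p);M=np.eye(3)-np.outer(r,r);A+=M;b+=M@o
    return np.linalg.solve(A,b)
def proj(K,W,X):
    c=np.linalg.inv(W)@np.append(X,1); u=K@c[:3]; return u[:2]/u[2]
E
python3 - <<'E'
from h import *
o=ctrl.get_obs(); print(o)
ims=[shot(n,n+'0.png') for n in('scene','side','wrist')]
for i in ims: print(i[1].tolist(), i[2].round(3).tolist())
E
```

```text
{'t': 0.0, 'q': array([-1.19012425e-01,  5.33837881e-02,  1.61430365e+00, -3.48507761e-05,
        1.47601518e+00, -1.18999318e-01]), 'dq': array([-0.00154395,  0.00104894, -0.00011725,  0.00200457, -0.00028211,
       -0.00062879]), 'effort': array([ 2.70554956e-04, -3.93670499e+01, -3.70175600e+01, -1.62778279e-04,
        6.93513779e-03, -6.06393527e-06]), 'tool_pos': array([6.24367218e-01, 5.85509349e-05, 2.30040573e-01]), 'tool_rot': array([-2.22029422e+00, -2.22027252e+00,  2.09050681e-03]), 'contact_force': array([-0.06858945, -0.0962798 ,  0.17360691]), 'wrist_torque': array([0.0249637 , 0.09866123, 0.02341925]), 'grip_force': 0.0, 'opening': 0.08517360133072437}
[[517.7719860480636, 0.0, 282.3066606653735], [0.0, 517.7719860480636, 210.87051968105504], [0.0, 0.0, 1.0]] [[-0.643, 0.451, -0.619, 1.335], [0.765, 0.405, -0.501, 0.611], [0.024, -0.796, -0.605, 0.851], [0.0, 0.0, 0.0, 1.0]]
[[422.8639697987425, 0.0, 274.36785859283697], [0.0, 422.8639697987425, 211.22471326885358], [0.0, 0.0, 1.0]] [[0.83, -0.372, 0.415, -0.021], [-0.557, -0.569, 0.605, -0.847], [0.011, -0.734, -0.679, 0.932], [0.0, 0.0, 0.0, 1.0]]
[[346.19612929185956, 0.0, 278.3299389079617], [0.0, 346.19612929185956, 207.40471972029104], [0.0, 0.0, 1.0]] [[1.0, 0.003, -0.002, 0.625], [0.002, -0.951, -0.308, 0.08], [-0.002, 0.308, -0.951, 0.372], [0.0, 0.0, 0.0, 1.0]]
```

View pics/scene0.png

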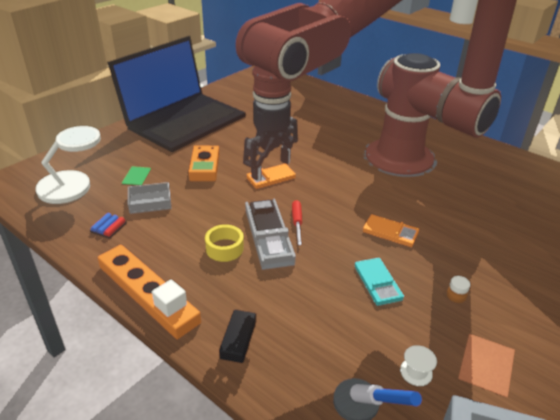

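View pics/side0.png

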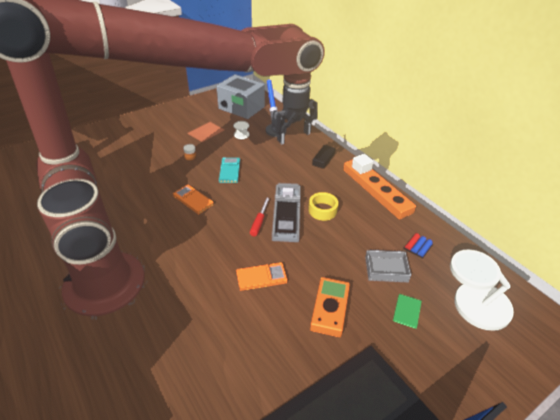

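View pics/wrist0.png

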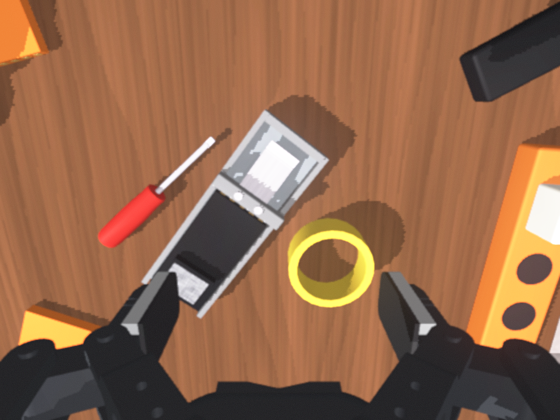

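The wrist view shows the cradle running from its entry at about (170,300) to the end wall at about (297,135). The bridge, with screws, is at about (250,203). The black pack lies between entry and bridge, with a light area behind the rib at about (187,283).

Pack-like candidates in the scene view are black in the cradle (265,225), orange (270,177), orange (390,230), turquoise (378,280) and a loose black block (238,335). Only the one in the cradle's entry half is black and fits the description. I'll confirm it in an enlarged crop.

```bash
python3 - <<'E'
from h import *
a=load('wrist0.png')[0][95:325,130:340]; a=cv2.resize(a,None,fx=2.6,fy=2.6,interpolation=cv2.INTER_CUBIC)
b=load('scene0.png')[0][190:275,235:310]; b=cv2.resize(b,None,fx=3,fy=3,interpolation=cv2.INTER_CUBIC)
c=np.zeros((598,546+225,3),np.uint8);c[:a.shape[0],:546]=a;c[:b.shape[0],546:]=b;
s=load('side0.png')[0][175:250,262:312]; s=cv2.resize(s,None,fx=4,fy=4,interpolation=cv2.INTER_CUBIC); c[270:570,546:746]=s
cv2.imwrite('pics/crop1.png',c)
E
```

```text
(no output)
```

View pics/crop1.png

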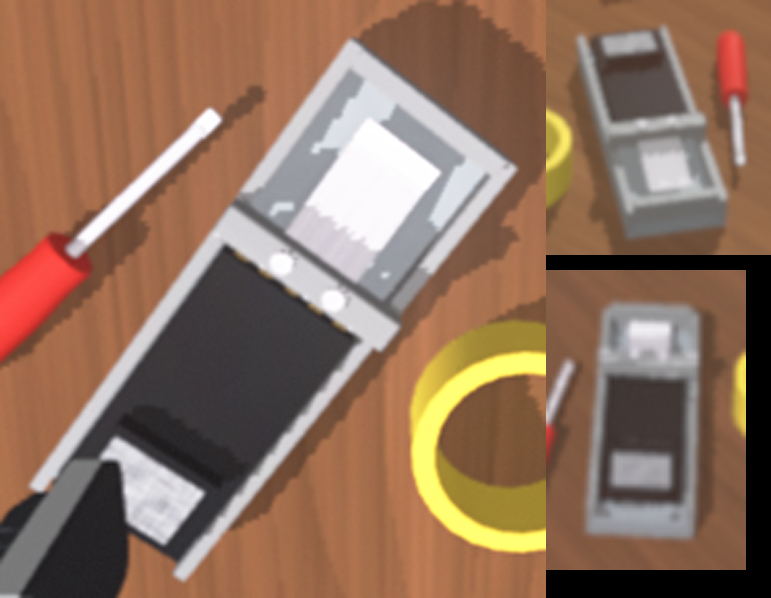

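The crop confirms it: the black pack sits in the cradle's entry half, with its rib at crop (175,450) and a grey label behind it. The cradle's outer corners in the wrist view are (265.4,111.2) and (327.7,158.5) at the end wall, and (143.5,282.3) and (200.4,317.3) at the entry.

```bash
python3 - <<'E'
from h import *
im,K,W=load('wrist0.png')
f=lambda x,y:(130+x/2.6,95+y/2.6)
e1=plane(K,W,f(352,42),.034);e2=plane(K,W,f(514,165),.034)
n1=plane(K,W,f(35,487),.028);n2=plane(K,W,f(183,578),.028)
print(e1,e2,n1,n2,np.linalg.norm(e1-e2),np.linalg.norm(n1-n2),np.linalg.norm((e1+e2-n1-n2)/2))
c=(e1+e2+n1+n2)/4; d=(e1+e2-n1-n2)/2; yaw=np.arctan2(d[1],d[0]);print('c',c,'yaw',np.degrees(yaw), [np.degrees(np.arctan2(*(v[1::-1]))) for v in (e1-n1,e2-n2)])
cx=np.array([np.cos(yaw),np.sin(yaw),0]);cy=np.array([-cx[1],cx[0],0])
np.savez('cr.npz',c=c[:2],yaw=yaw)
def cr(P): P=np.array(P)-c; return (P@cx).round(4),(P@cy).round(4),P[2]
# pack nose edge and rib, label, tail in cradle frame
for nme,p,z in [('noseL',f(225,247),.036),('noseR',f(357,340),.036),('labL',f(115,437),.036),('labR',f(205,490),.036),('labBR',f(167,545),.036),('tailR',f(177,562),.036),('ribTopL',f(125,418),.046),('ribTopR',f(220,485),.046)]:
  print(nme,cr(plane(K,W,p,z))[:2])
# check in other views: project cradle corners
ims={n:load(n+'0.png') for n in('scene','side')}
out=[]
for n,(im,K2,W2) in ims.items():
  im=im.copy(); 
  big=cv2.resize(im,None,fx=4,fy=4,interpolation=cv2.INTER_CUBIC)
  for x,y,z in [(.117,.04,.034),(.117,-.04,.034),(-.117,.04,.028),(-.117,-.04,.028),(.037,0,.046),(-.069,0,.046),(-.069,-.025,.046)]:
    X=np.array([c[0],c[1],0])+cx*x+cy*y+[0,0,z]; u=proj(K2,W2,X)
    cv2.circle(big,tuple(int(v) for v in (u+.5)*4),3,(0,255,0),-1)
  u=proj(K2,W2,[c[0],c[1],.02])*4; x0,y0=int(u[0])-190,int(u[1])-220
  out.append(big[y0:y0+440,x0:x0+380])
cv2.imwrite('pics/chk.png',np.hstack(out))
E
```

```text
[0.61210141 0.06555309 0.034     ] [0.6728355  0.02089644 0.034     ] [ 0.47293345 -0.12061807  0.028     ] [ 0.53389173 -0.16651185  0.028     ] 0.07538465012025088 0.07630302264012484 0.2329440516553166
c [ 0.57294052 -0.0501701   0.031     ] yaw 53.33410920755865 [np.float64(53.22089386288235), np.float64(53.446907953641094)]
noseL (np.float64(0.0252), np.float64(0.032))
noseR (np.float64(0.0248), np.float64(-0.0316))
labL (np.float64(-0.07), np.float64(0.0233))
labR (np.float64(-0.0685), np.float64(-0.0202))
labBR (np.float64(-0.1009), np.float64(-0.0218))
tailR (np.float64(-0.1055), np.float64(-0.0299))
ribTopL (np.float64(-0.0543), np.float64(0.0249))
ribTopR (np.float64(-0.0568), np.float64(-0.0222))
```

View pics/chk.png

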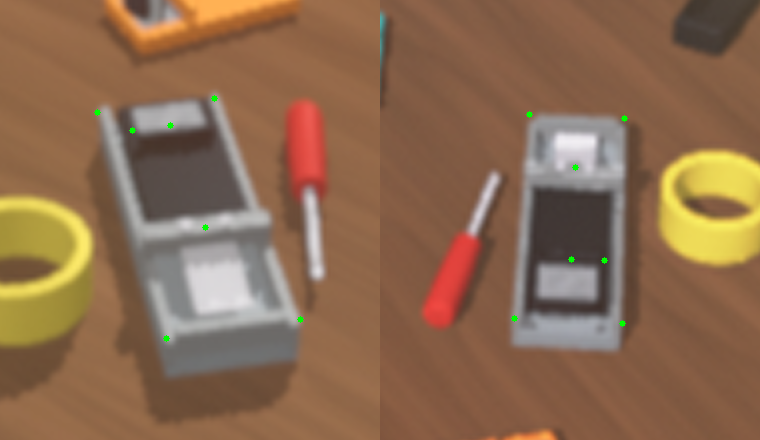

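The nose is at x≈+25 mm, so the pack centre is at about -40 mm and the rib's rear face at about -63 mm. The plane-cast corners agree with both other views to about 1 px. I'll shut the fingers, move above the flat top behind the rib, and align tool x with the slide direction.

Emit:
play_rows:
  series:
    - [0,[-0.75,-0.65,0],[0,0,0]]
    - [0,[-0.75,-0.65,0],[0,0,0]]
    - [0,[-0.76,-0.66,0],[0,0,0]]
    - [0,[0,0,0],[0,0,0.92]]
    - [0,[0,0,0],[0,0,0.92]]
    - [0,[0,0,0],[0,0,0.92]]
    - [0,[0,0,0],[0,0,0.92]]
    - [0,[0,0,0],[0,0,0.91]]
  force: 40

```text
t: 1.15
tool_pos: [0.5267, -0.1129, 0.2309]
tool_rot: [-2.811, -1.402, 0.001]
contact_force: [0.1, -0.0, 0.5]
opening: -0.0001
grip_force: 0.0
```

Emit:
play_rows:
  series:
    - [0,[0,0,0.6],[0,0,0]]
    - [0,[0,0,0.6],[0,0,0]]
    - [0,[0,0,0.6],[0,0,0]]
    - [0,[0,0,0],[0,0,0]]
    - [0,[0,0,0],[0,0,0]]

```text
t: 1.78
tool_pos: [0.5275, -0.1132, 0.1424]
tool_rot: [2.807, 1.408, 0.001]
contact_force: [0.1, 0.2, -0.1]
opening: -0.0002
grip_force: 0.0
```

```bash
cat > st.py <<'E'
from h import *
z=np.load('cr.npz');yaw=float(z['yaw']);cx=np.array([np.cos(yaw),np.sin(yaw)]);cy=np.array([-cx[1],cx[0]])
def st():
    o=ctrl.get_obs();p=o['tool_pos'];m=R.from_rotvec(o['tool_rot']).as_matrix();d=p[:2]-z['c'];F=o['contact_force']
    print('t',round(o['t'],2),'cradle xyz mm',(np.array([d@cx,d@cy,p[2]])*1e3).round(1),'toolx yaw',np.degrees(np.arctan2(m[1,0],m[0,0])).round(2),'tz',m[:,2].round(3),'F cr',np.round([F[:2]@cx,F[:2]@cy,F[2]],1),'open',round(o['opening'],4))
if __name__=='__main__': st()
E
python3 - <<'E'
from st import *
st()
im,K,W=shot('wrist','wrist1.png'); ims=shot('side','side1.png')[0]
cv2.imwrite('pics/v1.png',np.hstack([im,cv2.resize(ims[150:290,220:360],(420,420))])[:, 180:])
E
```

```text
t 1.77 cradle xyz mm [-77.7  -1.2 142.4] toolx yaw 53.28 tz [ 0.001 -0.    -1.   ] F cr [ 0.3  0.  -0.1] open -0.0002
```

View pics/v1.png

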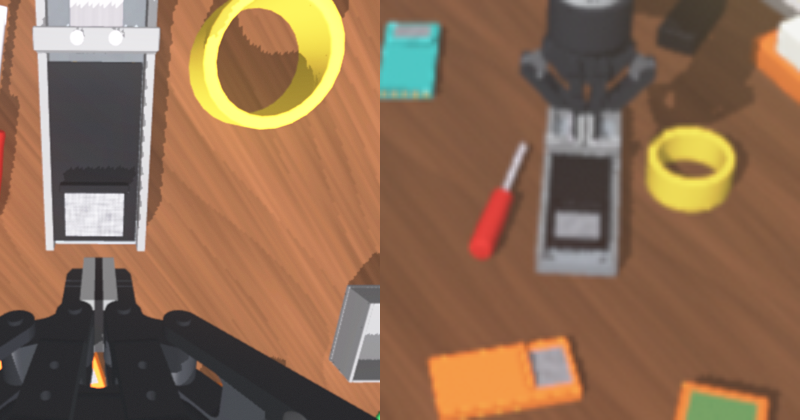

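The wrist view shows the fingers shut and aligned with the channel. The entry corners are at (226,250) and (325,250), the label at (243,193)–(306,237), and the bridge at row 40. I'll check height and place using both wrist views.

```bash
python3 - <<'E'
from st import *
_,K0,W0=load('wrist0.png');_,K1,W1=load('wrist1.png')
f=lambda x,y:(130+x/2.6,95+y/2.6)
def cr(P): d=P[:2]-z['c']; return (np.array([d@cx,d@cy,P[2]])*1e3).round(1)
for n,a,b in [('labL',f(115,437),(243.5,193)),('labR',f(205,490),(306,193)),('labBR',f(167,545),(306,237)),('entryL',f(35,487),(226,250)),('entryR',f(183,578),(325,250)),('noseL',f(225,247),(229,62))]:
  print(n,cr(tri([(K0,W0,a),(K1,W1,b)])))
for n,b,h in [('entryL',(226,250),.028),('entryR',(325,250),.028),('labL',(243,193),.036),('labBR',(306,237),.036),('tailR',(315,242),.036)]: print(n,cr(plane(K1,W1,b,h)))
E
```

```text
labL [-64.7  23.7  44.8]
labR [-66.6 -20.7  38.7]
labBR [-105.3  -23.1   29.5]
entryL [-114.9   39.3   31.3]
entryR [-118.9  -39.3   24.8]
noseL [23.5 32.1 31. ]
entryL [-117.3   41.1   28. ]
entryR [-117.3  -39.2   28. ]
labL [-67.2  25.   36. ]
labBR [-102.5  -22.8   36. ]
tailR [-106.8  -29.9   36. ]
```

The heights and frame agree to within a few mm. Now I'll go down to just above the pack.

Emit:
play_rows:
  series:
    - [0,[0,-0.03,0.6],[0,0,0]]
    - [0,[0,0,0.6],[0,0,0]]
    - [0,[0,0,0.6],[0,0,0]]
    - [0,[0,0,0.1],[0,0,0]]
    - [0,[0,0,0],[0,0,0]]
    - [0,[0,0,0],[0,0,0]]

```text
t: 2.62
tool_pos: [0.5272, -0.1126, 0.0484]
tool_rot: [2.806, 1.408, 0.004]
contact_force: [-0.1, -0.7, 0.8]
opening: -0.0004
grip_force: 0.0
```

```bash
python3 st.py
```

```text
t 2.62 cradle xyz mm [-77.4  -0.6  48.4] toolx yaw 53.28 tz [ 0.003 -0.001 -1.   ] F cr [-0.6 -0.3  0.8] open -0.0004
```

Emit:
play_rows:
  series:
    - [0,[0,0,0.08],[0,0,0]]
    - [0,[0,0,0.08],[0,0,0]]
    - [0,[0,0,0.08],[0,0,0]]
    - [0,[0,0,0.06],[0,0,0]]
    - [0,[0,0,0],[0,0,0]]
    - [0,[0,0,0],[0,0,0]]

```text
t: 3.38
tool_pos: [0.5259, -0.1122, 0.032]
tool_rot: [-2.808, -1.409, 0.001]
contact_force: [-2.5, 1.0, 7.6]
opening: -0.0
grip_force: 3.2
```

```bash
python3 st.py
```

```text
t 3.38 cradle xyz mm [-77.8   0.7  32. ] toolx yaw 53.29 tz [-0. -0. -1.] F cr [-0.7  2.7  7.6] open -0.0
```

Contact made: the plate is giving way at 7.6 N. I'll press further in small steps.

Emit:
play_rows:
  series:
    - [0,[0,0,0.06],[0,0,0]]
    - [0,[0,0,0.06],[0,0,0]]
    - [0,[0,0,0],[0,0,0]]
    - [0,[0,0,0],[0,0,0]]

```text
t: 3.88
tool_pos: [0.526, -0.1122, 0.028]
tool_rot: [-2.807, -1.409, 0.002]
contact_force: [-9.2, 2.6, 18.6]
opening: 0.0
grip_force: 9.4
```

```bash
python3 st.py
```

```text
t 3.88 cradle xyz mm [-77.8   0.6  28. ] toolx yaw 53.3 tz [-0.002  0.    -1.   ] F cr [-3.4  9.  18.6] open 0.0
```

Emit:
play_rows:
  series:
    - [0,[0,0,0.03],[0,0,0]]
    - [0,[0,0,0],[0,0,0]]
    - [0,[0.06,0,0],[0,0,0]]
    - [0,[0.06,0,0],[0,0,0]]
    - [0,[0,0,0],[0,0,0]]

```text
t: 4.5
tool_pos: [0.5294, -0.1108, 0.0279]
tool_rot: [2.802, 1.409, -0.009]
contact_force: [-15.2, -7.7, 25.4]
opening: 0.0
grip_force: 12.8
```

```bash
python3 st.py
```

```text
t 4.5 cradle xyz mm [-74.6  -1.2  27.9] toolx yaw 53.38 tz [-0.003 -0.007 -1.   ] F cr [-15.2   7.6  25.4] open 0.0
```

Emit:
play_rows:
  series:
    - [0,[0.06,0,0],[0,0,0]]
    - [0,[0.06,0,0],[0,0,0]]
    - [0,[0.06,0,0],[0,0,0]]
    - [0,[0,0,0],[0,0,0]]

```text
t: 5.0
tool_pos: [0.5354, -0.1047, 0.0279]
tool_rot: [2.8, 1.407, -0.008]
contact_force: [-14.0, -11.4, 22.3]
opening: 0.0002
grip_force: 16.0
```

```bash
python3 - <<'E'
from st import *
st()
a=shot('side')[0][175:255,255:325];b=shot('scene')[0][185:275,235:310]
w=shot('wrist')[0][0:300,180:420]
cv2.imwrite('pics/v2.png',np.hstack([cv2.resize(x,None,fx=400/x.shape[0],fy=400/x.shape[0],interpolation=cv2.INTER_CUBIC)[:, :] for x in (a,b)]+[cv2.resize(w,(320,400))])[:, :])
print(cv2.imread('pics/v2.png').shape)
E
```

```text
t 5.0 cradle xyz mm [-66.1  -2.4  27.9] toolx yaw 53.36 tz [-0.001 -0.009 -1.   ] F cr [-17.5   4.4  22.3] open 0.0002
(400, 1003, 3)
```

```bash
python3 -c "
import cv2;i=cv2.imread('pics/v2.png');cv2.imwrite('pics/v2s.png',cv2.resize(i,(800,320)))"
```

```text
(no output)
```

View pics/v2s.png

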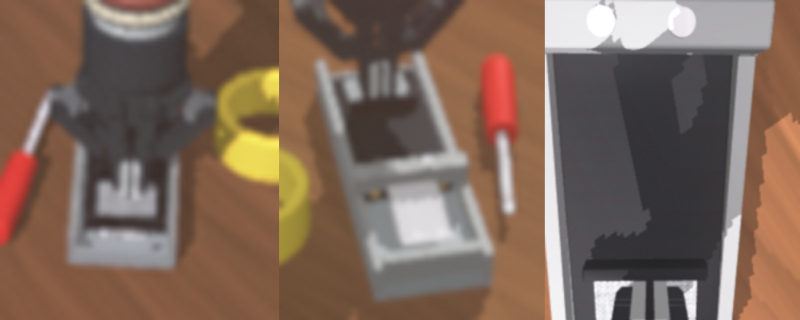

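The picture shows the pack held down with its nose entering under the bridge. The fingertips are right behind the rib, at wrist crop (650,285). I'll continue sliding with a small sideways correction.

Emit:
play_rows:
  series:
    - [0,[0.07,-0.02,0],[0,0,0]]
    - [0,[0.07,-0.02,0],[0,0,0]]
    - [0,[0.07,0,0],[0,0,0]]
    - [0,[0.07,0,0],[0,0,0]]
    - [0,[0.07,0,0],[0,0,0]]
    - [0,[0,0,0],[0,0,0]]

```text
t: 5.9
tool_pos: [0.5458, -0.089, 0.028]
tool_rot: [2.799, 1.406, -0.002]
contact_force: [-7.3, -10.3, 17.9]
opening: 0.0001
grip_force: 13.4
```

```bash
python3 st.py
```

```text
t 5.9 cradle xyz mm [-47.4  -1.4  28. ] toolx yaw 53.35 tz [ 0.003 -0.008 -1.   ] F cr [-12.6  -0.3  17.9] open 0.0001
```

Emit:
play_rows:
  series:
    - [0,[0,0,0.02],[0,0,0]]
    - [0,[0.07,0,0.005],[0,0,0]]
    - [0,[0.07,0,0.005],[0,0,0]]
    - [0,[0.07,0,0.005],[0,0,0]]
    - [0,[0.07,0,0.005],[0,0,0]]
    - [0,[0.07,0,0],[0,0,0]]
    - [0,[0,0,0],[0,0,0]]

```text
t: 6.78
tool_pos: [0.5563, -0.0768, 0.0279]
tool_rot: [2.797, 1.406, -0.006]
contact_force: [-13.5, -15.4, 28.7]
opening: 0.0001
grip_force: 18.7
```

```bash
python3 st.py
```

```text
t 6.78 cradle xyz mm [-31.3  -2.5  27.9] toolx yaw 53.37 tz [ 0.002 -0.012 -1.   ] F cr [-20.4   1.6  28.7] open 0.0001
```

Emit:
play_rows:
  series:
    - [0,[0.07,-0.02,0],[0,0,0]]
    - [0,[0.07,0,0],[0,0,0]]
    - [0,[0.07,0,0],[0,0,0]]
    - [0,[0.07,0,0],[0,0,0]]
    - [0,[0.07,0,0],[0,0,0]]
    - [0,[0,0,0],[0,0,0]]

```text
t: 7.52
tool_pos: [0.5656, -0.0639, 0.0279]
tool_rot: [2.794, 1.405, -0.01]
contact_force: [-16.1, -21.0, 29.0]
opening: 0.0001
grip_force: 19.7
```

```bash
python3 st.py
```

```text
t 7.53 cradle xyz mm [-15.4  -2.3  27.9] toolx yaw 53.39 tz [ 0.001 -0.015 -1.   ] F cr [-26.5   0.4  29. ] open 0.0001
```

Emit:
play_rows:
  series:
    - [0,[0.07,-0.01,0],[0,0,0]]
    - [0,[0.07,0,0],[0,0,0]]
    - [0,[0.07,0,0],[0,0,0]]
    - [0,[0.07,0,0],[0,0,0]]
    - [0,[0,0,0],[0,0,0]]

```text
t: 8.15
tool_pos: [0.5736, -0.0523, 0.028]
tool_rot: [2.794, 1.405, -0.009]
contact_force: [-15.6, -21.7, 29.2]
opening: -0.0004
grip_force: 19.6
```

```bash
python3 st.py
```

```text
t 8.15 cradle xyz mm [-1.3 -1.8 28. ] toolx yaw 53.39 tz [ 0.001 -0.015 -1.   ] F cr [-26.7  -0.4  29.2] open -0.0004
```

Emit:
play_rows:
  series:
    - [0,[0.06,-0.01,0],[0,0,0]]
    - [0,[0.06,0,0],[0,0,0]]
    - [0,[0.05,0,0],[0,0,0]]
    - [0,[0,0,0],[0,0,0]]

```text
t: 8.65
tool_pos: [0.5782, -0.0454, 0.028]
tool_rot: [2.794, 1.405, -0.01]
contact_force: [-15.9, -22.2, 29.5]
opening: -0.0
grip_force: 19.8
```

```bash
python3 st.py
```

```text
t 8.65 cradle xyz mm [ 7.  -1.4 28. ] toolx yaw 53.38 tz [ 0.001 -0.016 -1.   ] F cr [-27.3  -0.5  29.5] open -0.0
```

Emit:
play_rows:
  series:
    - [0,[0.05,0,0],[0,0,0]]
    - [0,[0.04,0,0],[0,0,0]]
    - [0,[0,0,0],[0,0,0]]

```text
t: 9.02
tool_pos: [0.5791, -0.0443, 0.028]
tool_rot: [2.792, 1.405, -0.021]
contact_force: [-22.5, -29.6, 33.3]
opening: -0.0002
grip_force: 23.9
```

```bash
python3 - <<'E'
from st import *
st()
a=shot('side')[0][175:255,255:325];b=shot('scene')[0][185:275,235:310]
w=shot('wrist','wrist3.png')[0][0:300,180:420]
cv2.imwrite('pics/v3.png',cv2.resize(np.hstack([cv2.resize(x,None,fx=400/x.shape[0],fy=400/x.shape[0],interpolation=cv2.INTER_CUBIC) for x in (a,b)]+[cv2.resize(w,(320,400))]),(800,320)))
E
```

```text
t 9.03 cradle xyz mm [ 8.4 -1.4 28. ] toolx yaw 53.42 tz [-0.004 -0.02  -1.   ] F cr [-37.2   0.3  33.3] open -0.0002
```

View pics/v3.png

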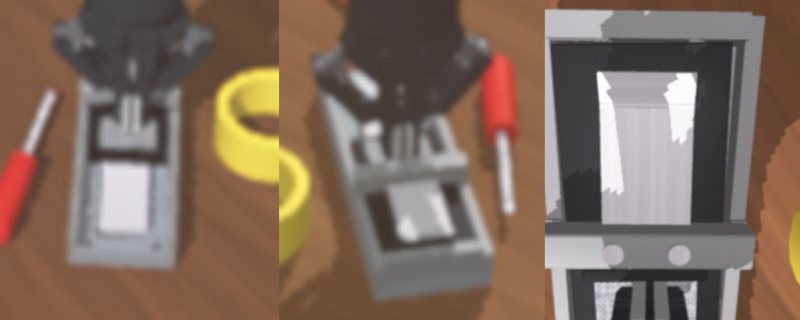

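The pack has met the end wall: advance stalled at +8.4 mm while the push force rose. In the wrist view the nose is at the wall at row 42 and the white leaf lies on the pack. In the side view the light plate is up behind the tail at (125,200). I'll relieve the push first, then the press, then lift off.

Emit:
play_rows:
  series:
    - [0,[-0.06,0,0],[0,0,0]]
    - [0,[-0.06,0,0],[0,0,0]]
    - [0,[0,0,0],[0,0,0]]

```text
t: 9.55
tool_pos: [0.579, -0.0444, 0.028]
tool_rot: [2.797, 1.404, 0.001]
contact_force: [-9.4, -14.9, 24.6]
opening: 0.0002
grip_force: 16.6
```

```bash
python3 st.py
```

```text
t 9.55 cradle xyz mm [ 8.2 -1.4 28. ] toolx yaw 53.31 tz [ 0.006 -0.011 -1.   ] F cr [-17.6  -1.3  24.6] open 0.0002
```

Emit:
play_rows:
  series:
    - [0,[-0.05,0,0],[0,0,0]]
    - [0,[-0.03,0,0],[0,0,0]]
    - [0,[0,0,0],[0,0,0]]

```text
t: 9.93
tool_pos: [0.5789, -0.0445, 0.028]
tool_rot: [2.799, 1.404, 0.014]
contact_force: [0.8, -4.6, 18.4]
opening: 0.0001
grip_force: 10.1
```

```bash
python3 st.py
```

```text
t 9.93 cradle xyz mm [ 8.1 -1.4 28. ] toolx yaw 53.28 tz [ 0.012 -0.005 -1.   ] F cr [-3.2 -3.3 18.4] open 0.0001
```

Emit:
play_rows:
  series:
    - [0,[0,0,-0.04],[0,0,0]]
    - [0,[0,0,-0.04],[0,0,0]]
    - [0,[-0.02,0,-0.06],[0,0,0]]
    - [0,[0,0,-0.2],[0,0,0]]
    - [0,[0,0,-0.6],[0,0,0]]
    - [0,[0,0,-0.8],[0,0,0]]
    - [0,[0,0,-0.8],[0,0,0]]
    - [0,[-0.3,0,-0.4],[0,0,0]]

```text
t: 10.92
tool_pos: [0.564, -0.0548, 0.1712]
tool_rot: [2.806, 1.41, 0.003]
contact_force: [0.3, -0.3, 0.6]
opening: 0.0004
grip_force: 0.0
```

Emit:
play_rows:
  series:
    - [0,[-0.8,0,0],[0,0,0]]
    - [0,[-0.6,0,0],[0,0,0]]
    - [0,[0,0,0],[0,0,0]]
    - [0,[0,0,0],[0,0,0]]

```text
t: 11.42
tool_pos: [0.5211, -0.1108, 0.168]
tool_rot: [-2.807, -1.407, 0.001]
contact_force: [-0.5, 0.1, 0.1]
opening: 0.0
grip_force: 0.0
```

```bash
python3 - <<'E'
from st import *
st()
w=shot('wrist','wrist4.png')[0]; a=shot('side')[0][175:255,255:325];b=shot('scene')[0][190:275,240:300]
cv2.imwrite('pics/v4.png',np.hstack([w[:,120:440]]+[cv2.resize(x,None,fx=420/x.shape[0]*.55,fy=420/x.shape[0],interpolation=cv2.INTER_CUBIC) for x in (a,b)]))
E
```

```text
t 11.43 cradle xyz mm [-79.5   5.4 168. ] toolx yaw 53.25 tz [-0.001  0.001 -1.   ] F cr [-0.2  0.4  0.1] open 0.0
```

View pics/v4.png

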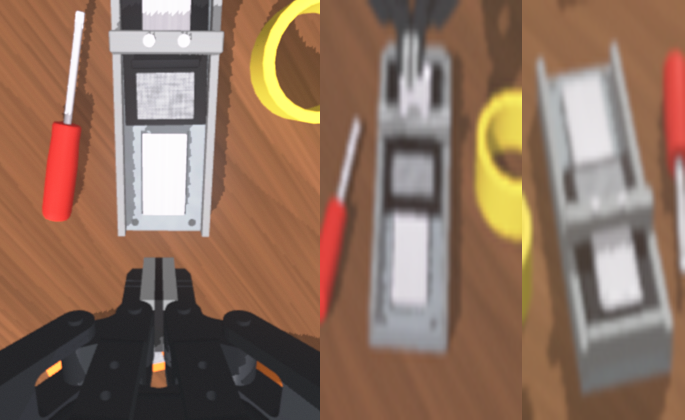

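The wrist view shows the rib next to the bridge and the tail edge at about row 125. The plate is clear behind the tail and the bystanders are unmoved. I'll check the tail position in numbers.

```bash
python3 - <<'E'
from st import *
_,K,W=load('wrist4.png')
for n,p,h in [('tailL',(244,124),.028),('tailR',(324,125),.028),('labelTop',(256,72),.028),('entryL',(239,235),.028),('entryR',(330,236),.028),('plate label corners @22: ',(261,215),.022),('',(306,215),.022),('',(262,133),.022),('',(306,133),.022)]:
  P=plane(K,W,p,h);d=P[:2]-z['c'];print(n,(d@cx*1e3).round(1),(d@cy*1e3).round(1))
E
```

```text
tailL -21.6 33.0
tailR -22.3 -30.6
labelTop 17.0 22.7
entryL -116.8 40.2
entryR -117.6 -39.8
plate label corners @22:  -100.2 20.9
 -100.2 -18.7
 -29.2 19.0
 -29.2 -16.9
```

```bash
python3 -c "
from h import *
print(ctrl.finish_job())"
```

```text
the job is handed in; nothing more can be done
None
```

I pressed the pack down, slid it home against the end wall (pack centre measured at about x = 43 mm, home is 44 mm) with the lift plate up behind it and the gripper clear, and handed the job in; no verdict came back.

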